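# Take the lidded pot out of the cold well

### The arm

A 6-joint arm with a two-finger parallel gripper is mounted at the origin on the work surface. World frame = base frame: x ahead of the robot, y to its left, z up, the work surface at z = 0. Lengths are in m, angles in degrees, forces in N, time in s.
With the tool pointing down it reaches from about 0.375 to 0.9 m from the base axis. Payload 3.1 kg.
Tool frame: the origin (TCP) lies between the finger pads; the fingertips stand 19 mm ahead of it and the grasp point (between the pads) is the TCP (r.tips_ahead is the distance from the TCP to the fingertips, in m); z points along the fingers, y is the line along which they close (so a half turn about z gives the same grasp; the last joint's range is limited). The gripper opens to 85 mm and grips with 20 to 120 N. Pads are 22 mm wide; open, the fingers measure 114 mm over their backs; the gripper's body (76 mm by 85 mm) begins 54 mm behind the grasp point. The pads swing forward as they close: fully open they stand 13 mm farther back than shut.
Start: joints at [61.392, 30.224, 82.088, -0, 67.689, -10.227], TCP at [0.197, 0.593, 0.226] pointing down, gripper open.
Joint ranges: [-176.69, 176.69], [-43.24, 126.21], [12.49, 139.97], [-82, 262], [0, 151.66], [-163.58, 163.58]. Speed limits (degrees/s): [159.86, 159.86, 180, 180, 180, 180].

### API

Orientations are given as [roll, pitch, yaw] about the fixed x, y, z axes, in that order (R = Rz(yaw) Ry(pitch) Rx(roll)).
In Python, from plant import r gives the robot as it stands.
- The arm moves only by the tool jog_arm, never from a script. Its arguments are lists of equal length, an entry for each row: "dp": the shift along the tool's x, y, z scaled (see below), a list of three; "rot": the turn, a rotation vector about the tool's x, y, z scaled (see below), a list of three. In form: {"dp": [[tx, ty, tz], ...], "rot": [[rx, ry, rz], ...]}. A call has 1 to 12 rows; each row shifts and turns the commanded pose from where the row before left it, along the tool's axes as they then stand; what a row does not reach is not made up. The controller multiplies each number of a shift by 0.03 m and each number of a turn by 0.1 rad. A row lasts 1/10 s, in which the tool goes at most 50 mm and 8.59 degrees, less where a joint would pass 70% of its speed; a pose out of reach is approached as far as the arm can. A call with a number of a shift or a turn outside -1 to 1 is refused whole. A call with a gripper value outside its range is refused whole. "jaw" is the closure in counts, from 0 (fully open) to 255 (shut), set as the call begins (left out, the last holds). The fingers move at their own pace and stop on an object; "force" is the grip in N (left out, the last holds). Time passes only in rows, so rows that do not move let the fingers close. It gives the time, the measured TCP pose, the force, the opening and the grip force at its end, in the units of the state.
- r.observe(): the state, without advancing time (a new reading comes with each control period).
- r.get_image(name): name is "side" or "top"; returns a dict with "color" (480x640x3 uint8, red, green, blue), "z_map" (480x640 float32, m along the optical axis (not along the pixel's ray), 0 where there is no reading), "fovy" (degrees; the focal length in pixels is half the picture's height over the tangent of half this angle, whatever the lens; pixels are square), "cx", "cy" (the principal point, pixels), "cam_to_world" (4x4, takes a point from camera to world coordinates). Camera axes: x right, y down, z forward; pixel columns grow to the right and rows downward; lengths in m; the calibration is good to about 2 mm. A picture is of the moment at which its call begins.
- r.hand_in(): hands the job in; it is judged then, once.
The state is a dict: "time_s": time; "qpos": joint angles; "dq": joint speeds; "joint_efforts": joint torques, N m; "position": TCP position; "orientation": TCP orientation; "wrist_force": force on the tool from outside, world axes, zero at the start; "torque": the same for the moment, N m; "finger_gap": finger opening in m; "gripper_force": force on a finger pad.
Only numpy, scipy, OpenCV 4.12 (cv2) and the standard library are available. Lean on these libraries where they do the work, as an engineer would, in place of code of your own. Each camera call takes 0.05 s, during which the arm holds its last target. There are 200 camera calls.

### The job

Get the small lidded pot out of the cold well for packing: its clear cover has a bar handle and must first be lifted until its feet clear the bumps on the rails, never forced against them, then slid all the way open to its stop and left resting down on the rails. Then lift out the pot, which has a bail handle, and set it down gently, upright and with its whole base on the slatted wooden board. Let go, and do not disturb the lunch-box stack, the jar or the cup.

Things in the scene. Friction and masses are not known exactly. Their poses are not given: they have to be found in the camera images.
- well: Stainless cold well, fixed: 200 mm (its x) by 360 mm (its y), walls 105 mm high. Origin at the centre of its underside, on the table; z up. The -y half is an open well (inside 176 mm in x, 152 mm in y, centre at y = -94 mm, floor 12 mm up); the +y half is a closed housing 98 mm high, over which the cover parks. The tops of the long walls, at x = -94 and +94 mm, are the rails.
- bumps (a point): Point midway between the two steel detent bumps, at the height of the rail tops, 105 mm above the table. One bump stands on each rail, at x = -94 and +94 mm from here, 10 mm high and 12 mm long (y from -6 to +6 mm). Axes parallel to the well's.
- cover_handle (a point): Centre of the cover's steel bar handle: 12 mm thick, 100 mm long along the well's x between two posts, 40 mm above the clear panel (162 mm above the table with the cover down). Axes parallel to the well's. The cover: clear panel 206 by 175 by 5 mm, steel side skirts, four feet 12 mm high, about 0.45 kg. Closed, it covers the well, the handle at y = -87 mm in the well's frame.
- cover_slide (a joint): How far the cover is slid open, in m, along the well's +y: 0 closed, 0.150 fully open at the stop. After up to 5 mm of play its two leading feet meet the bumps, which block it unless the cover is lifted. From 0.029 on the feet are past the bumps and the cover can be let down on the rails again. Friction about 2 N; it stays where it is left.
- cover_lift (a joint): How far the cover is raised straight up from the rails, in m: 0 resting, 0.035 most (it is captive and does not tilt or turn). More than 0.010 clears the bumps; it sinks back by its own weight when let go.
- pot_center (a point): Centre of the lidded stainless pot, 45 mm above its flat underside (the pot with its bail is 90 mm high). Round body 84 mm wide, lid rim 88 mm wide at 44 to 47 mm, lid top at 53 mm; solid lid, closed. About 0.35 kg. Its bail is a rigid upright arch in the pot's own y-z plane. Axes: z up, y along the bail. It stands in the well, under the cover.
- pot_bail (a point): Centre of the black grip on the top bar of the pot's bail, 84 mm above the pot's underside: a square sleeve 12 by 12 mm, 46 mm long along the pot's y, level; 25 mm free below it to the lid. The rest of the bail is round bar 8 mm thick. Axes as pot_center.
- pot: The pot as a whole, origin at the centre of its underside; axes as pot_center.
- board: Slatted light-wood board, fixed: 190 mm (its x) by 170 mm (its y), 22 mm high. Origin at the centre of its underside, on the table; the five slats run along its x. It is the only board on the table in reach, left or right of the well.
- bento: Stack of two dark red lunch boxes strapped together, 188 by 158 mm, 85 mm high, loose. Origin at the centre of its underside. Bystander, stands on the other side of the well from the board.
- jar: Small glass jar, 60 mm wide, 85 mm high, loose. Origin at the centre of its underside. Bystander.
- cup: Steel cup, 68 mm wide, 80 mm high, loose. Origin at the centre of its underside. Bystander.

How it is judged (in metres and radians):
On the way, in this order (a step that is already met when the one before it is completed fails the run):
1. the cover is lifted clear of the bumps while still closed (value of joint cover_lift above 0.0085 m and value of joint cover_slide below 0.012 m).
2. the cover is slid fully open (value of joint cover_slide above 0.14 m), for 0.1 s.
At the end, for the whole second after the job is handed in: The cover stands within 10 mm of its open stop and is down on the rails (less than 4 mm up); the pot stands upright (within 0.08 rad) and at rest on the board's top with its whole base on it (pot centre within 56 mm of the board's centre along the board's x and 46 mm along its y) (value of joint cover_slide above 0.14 m and value of joint cover_lift below 0.004 m and x of pot in the frame of board between -0.056 and 0.056 m and y of pot in the frame of board between -0.046 and 0.046 m and z of pot in the frame of board between 0.018 and 0.027 m and angle between pot's own z axis and vertical below 0.08 rad and linear speed of pot below 0.02 m/s); the robot touches nothing.
It fails at once if the cover is forced against the bumps instead of being lifted over them (more than 40 N on a bump) (contact force between any of well_c0, well_c1 and anything else above 40 N).
It fails at once if the pot is dropped or slammed onto the board: faster than 0.35 m/s within 25 mm over its top (a fall of more than about 6 mm) (x of pot in the frame of board between -0.1 and 0.1 m and y of pot in the frame of board between -0.09 and 0.09 m and z of pot in the frame of board below 0.047 m and linear speed of pot above 0.35 m/s).
It fails at once if the pot is tipped over (more than 0.7 rad) (angle between pot's own z axis and vertical above 0.7 rad).
It fails at once if the lunch-box stack, jar or cup is moved more than 20 mm (distance of any of bento, jar, cup from where it was at the start of the episode above 0.02 m).
It also fails if it takes over 64 s, if anything falls off the work surface, if the arm or the gripper's body presses on something with over 40 N, if the wrist force passes 120 N, or if a joint passes its speed limit or range.

## Working session

There is one attempt and no reset: what is moved stays moved. The work goes in short steps, Python scripts to look and compute and a tool call to move; the robot and the scene stay as the last step left them, time stands still between calls to the robot, and variables do not carry over. Pictures are saved under pics/ and viewed, at most 10 in all, crops included, and the job is handed in when it is done.

Besides the shell and the picture viewer there is one more tool, called after "Emit:" as name(argument=value, ...), one argument or row to a line, values as JSON. jog_arm: Moves the arm, as the interface text tells. Its arguments: {"type":"object","properties":{"dp":{"type":"array"},"rot":{"type":"array"},"jaw":{"type":"number"},"force":{"type":"number"}},"required":["dp","rot"]}

```bash
mkdir -p pics; cat > h.py <<'E'
import numpy as np, cv2
from plant import r
def grab(n,tag):
    d=r.get_image(n); cv2.imwrite(f'pics/{tag}.png',d['color'][:,:,::-1]); np.savez(f'pics/{tag}.npz',**d); return d
def pts(d):
    f=240/np.tan(np.radians(d['fovy'])/2); v,u=np.mgrid[:480,:640]; z=d['z_map']
    p=np.stack([(u-d['cx'])/f*z,(v-d['cy'])/f*z,z],-1); M=d['cam_to_world']
    return p@M[:3,:3].T+M[:3,3]
def ray(d,u,v,h):
    f=240/np.tan(np.radians(d['fovy'])/2); M=d['cam_to_world']
    q=M[:3,:3]@np.array([(u-d['cx'])/f,(v-d['cy'])/f,1]); o=M[:3,3]; return o+q*(h-o[2])/q[2]
E
python3 - <<'E'
from h import *
for n in('top','side'):
    d=grab(n,n+'0'); print(n,d['fovy'],d['cx'],d['cy'],d['cam_to_world'].round(3))
print(r.observe())
E
```

```text
top 47.23147247011426 313.14656548488944 230.00400156092851 [[-0.005 -0.998  0.06   0.508]
 [-1.     0.005 -0.008  0.011]
 [ 0.008 -0.06  -0.998  1.293]
 [ 0.     0.     0.     1.   ]]
side 54.483268189214755 330.49443096566597 240.89731931171045 [[ 0.975 -0.092  0.203  0.383]
 [-0.222 -0.49   0.843 -0.798]
 [ 0.022 -0.867 -0.498  0.594]
 [ 0.     0.     0.     1.   ]]
{'time_s': 0.1, 'qpos': array([ 6.13936192e+01,  3.02748614e+01,  8.21499546e+01, -2.09296557e-04,
        6.76893433e+01, -1.02288389e+01]), 'dq': array([ 0.00210488, -0.07532577, -0.0749425 , -0.044116  , -0.04070645,
       -0.0019035 ]), 'joint_efforts': array([-3.33977559e-04, -4.43301415e+01, -1.78584892e+01, -2.81104340e-04,
        3.90248839e-03,  1.50605979e-05]), 'position': array([0.19671491, 0.59253753, 0.22481333]), 'orientation': array([-1.79887621e+02, -2.00819974e-02,  1.61622518e+02]), 'wrist_force': array([ 0.13393186, -0.31372982,  0.29206901]), 'torque': array([ 0.00463551,  0.04983976, -0.0176415 ]), 'gripper_force': 0.0, 'finger_gap': 0.08551214401508972}
```

View pics/top0.png

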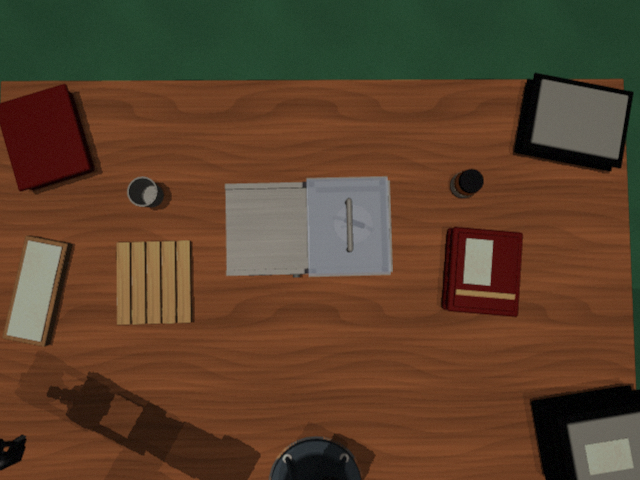

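View pics/side0.png

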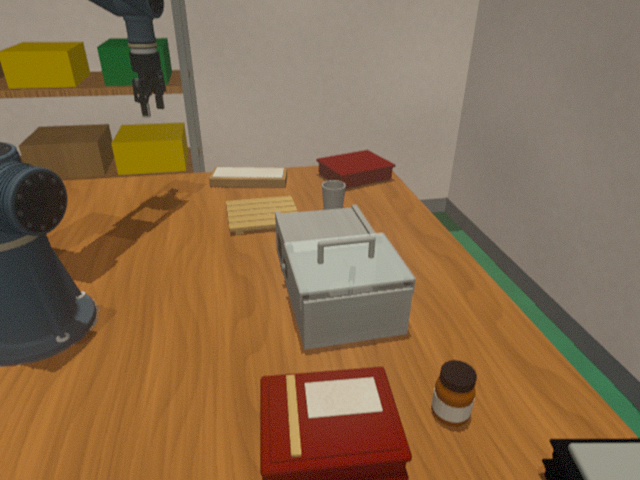

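The top view shows the cover at about (350,227) with its bar from (349,199) to (350,251), the housing at (265,230) and the board at (153,282). The bento is at (483,270), the jar at (468,183) and the cup at (145,192). The well's +y points left in the image, along world +y.

```bash
python3 - <<'E'
from h import *
d=dict(np.load('pics/top0.npz')); P=pts(d)
def rect(m,name,h):
    m=m.astype(np.uint8); n,l,s,c=cv2.connectedComponentsWithStats(m); k=1+s[1:,4].argmax()
    cs=np.argwhere(l==k)[:,::-1].astype(np.float32)
    q=np.array([ray(d,u,v,h)[:2] for u,v in cs],np.float32); print(name,len(q),cv2.minAreaRect(q), 'medz',np.median(P[l==k][:,2]).round(4))
z=P[...,2]; box=np.zeros(z.shape,bool); box[170:285,215:400]=1
bar=box&(z>.15)&(z<.19); rect(bar,'bar',.168)
hs=np.zeros_like(box);hs[170:290,215:300]=1
rect(hs&(z>.09)&(z<.115),'housing',.098)
rect(box&(z>.085)&(z<.15),'well+cover',.105)
bd=np.zeros_like(box);bd[230:335,105:205]=1
rect(bd&(z>.013)&(z<.035),'board',.022)
for nm,(a,b,c,e),h in(('bento',(220,325,435,530),.085),('jar',(165,205,445,490),.085),('cup',(170,215,120,170),.08)):
    m=np.zeros_like(box);m[a:b,c:e]=1; rect(m&(z>h-.02),nm,h)
# pot visible through cover?
c=d['color'][170:285,300:395]; cv2.imwrite('pics/crop1.png',cv2.resize(c[:,:,::-1],None,fx=6,fy=5,interpolation=cv2.INTER_CUBIC))
print(z[185:275:8,310:392:8].round(3))
E
```

```text
bar 302 ((0.584862470626831, -0.07323070615530014), (0.10928341001272202, 0.012441723607480526), 0.6996103525161743) medz 0.1655
housing 6747 ((0.5831737518310547, 0.1120048388838768), (0.20092783868312836, 0.1620066612958908), 0.24152442812919617) medz 0.0969
well+cover 15403 ((0.5856978893280029, 0.011409640312194824), (0.21478120982646942, 0.3594937026500702), 1.0495322942733765) medz 0.1146
board 5798 ((0.46551626920700073, 0.36715593934059143), (0.18961668014526367, 0.16997414827346802), 0.9135181307792664) medz 0.0202
bento 6026 ((0.48705142736434937, -0.37655797600746155), (0.1568654179573059, 0.18605464696884155), 84.73944854736328) medz 0.0824
jar 475 ((0.687587559223175, -0.3510686159133911), (0.05164202302694321, 0.05418696254491806), 44.134498596191406) medz 0.0836
cup 303 ((0.6684820055961609, 0.3766748309135437), (0.06886173039674759, 0.06471437215805054), 89.76421356201172) medz 0.0758
[[ 0.117  0.119  0.119  0.12   0.12   0.117  0.122  0.121  0.12   0.121
  -0.006]
 [ 0.123  0.122  0.117  0.12   0.12   0.12   0.12   0.12   0.123  0.115
   0.097]
 [ 0.12   0.122  0.119  0.12   0.119  0.168  0.122  0.122  0.122  0.124
   0.101]
 [ 0.118  0.117  0.12   0.119  0.119  0.168  0.12   0.123  0.12   0.118
   0.102]
 [ 0.117  0.119  0.122  0.121  0.122  0.166  0.122  0.126  0.12   0.125
   0.105]
 [ 0.117  0.122  0.123  0.119  0.116  0.162  0.121  0.123  0.121  0.12
   0.103]
 [ 0.12   1.293  0.124  0.119  0.121  0.166  0.12   0.123  0.123  0.121
   0.1  ]
 [ 0.12   0.119  0.12   0.12   0.121  0.165  0.126  0.124  0.118  0.121
   0.103]
 [ 0.118  0.12   0.122  0.118  0.12   0.171  0.122  0.121  0.119  0.12
   0.103]
 [ 0.12   0.12   0.118  0.121  0.121  0.119  0.123  0.118  0.123  0.121
   0.106]
 [ 0.119  0.119  0.124  0.12   0.123  0.123  0.123  0.12   0.122  0.124
   0.126]
 [ 0.12   0.121  0.123  0.118  0.12   0.117  0.121  0.123  0.122  0.123
   0.117]]
```

View pics/crop1.png

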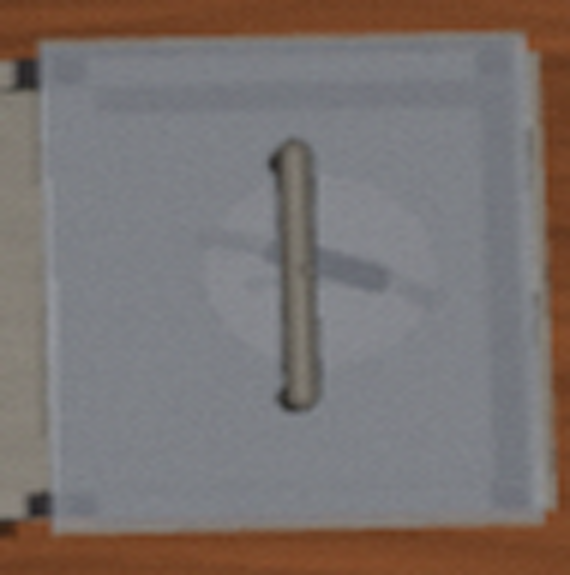

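Emit:
jog_arm(
  dp=[
    [0,0,0],
    [0,0,0],
    [0,0,0],
    [0,0,0],
    [-0.53,-0.93,0],
    [-0.53,-0.93,0],
    [-0.53,-0.93,0],
    [-0.53,-0.93,0],
    [-0.53,-0.93,0],
    [-0.53,-0.93,0],
    [-0.53,-0.93,0],
    [-0.53,-0.93,0],
  ],
  rot=[
    [0,0,-0.83],
    [0,0,-0.83],
    [0,0,-0.83],
    [0,0,-0.83],
    [0,0,0],
    [0,0,0],
    [0,0,0],
    [0,0,0],
    [0,0,0],
    [0,0,0],
    [0,0,0],
    [0,0,0],
  ],
  jaw=0,
  force=40,
)

```text
time_s: 1.3
position: [0.327, 0.37, 0.2255]
orientation: [-180.0, -0.0, -179.4]
wrist_force: [0.7, -0.4, -1.2]
finger_gap: 0.0858
gripper_force: 0.0
```

Emit:
jog_arm(
  dp=[
    [-0.53,-0.93,0],
    [-0.53,-0.93,0],
    [-0.53,-0.93,0],
    [-0.53,-0.93,0],
    [-0.53,-0.93,0],
    [-0.53,-0.93,0],
    [-0.53,-0.93,0],
    [-0.53,-0.93,0],
    [-0.53,-0.93,0],
    [-0.53,-0.93,0],
    [-0.53,-0.93,0],
    [-0.53,-0.93,0],
  ],
  rot=[
    [0,0,0],
    [0,0,0],
    [0,0,0],
    [0,0,0],
    [0,0,0],
    [0,0,0],
    [0,0,0],
    [0,0,0],
    [0,0,0],
    [0,0,0],
    [0,0,0],
    [0,0,0],
  ],
)

```text
time_s: 2.5
position: [0.5215, 0.0375, 0.2254]
orientation: [180.0, -0.0, -179.4]
wrist_force: [-0.2, 0.3, -0.4]
finger_gap: 0.0853
gripper_force: 0.0
```

Emit:
jog_arm(
  dp=[
    [-0.53,-0.93,0],
    [-0.53,-0.93,0],
    [-0.53,-0.93,0],
    [-0.53,-0.93,0],
    [0,0,0],
    [0,0,0],
    [0,0,0],
  ],
  rot=[
    [0,0,0],
    [0,0,0],
    [0,0,0],
    [0,0,0],
    [0,0,0],
    [0,0,0],
    [0,0,0],
  ],
)

```text
time_s: 3.2
position: [0.5851, -0.0712, 0.2252]
orientation: [179.9, -0.1, -179.3]
wrist_force: [0.3, 0.8, -0.6]
finger_gap: 0.0854
gripper_force: 0.0
```

Emit:
jog_arm(
  dp=[
    [0,-0.06,0.5],
    [0,0,0.5],
    [0,0,0.5],
    [0,0,0.4],
    [0,0,0.2],
    [0,0,0],
    [0,0,0],
  ],
  rot=[
    [0,0,0],
    [0,0,0],
    [0,0,0],
    [0,0,0],
    [0,0,0],
    [0,0,0],
    [0,0,0],
  ],
)

```text
time_s: 3.9
position: [0.5864, -0.0738, 0.1631]
orientation: [-180.0, 0.0, -179.3]
wrist_force: [-0.0, 0.1, 0.3]
finger_gap: 0.0856
gripper_force: 0.0
```

Emit:
jog_arm(
  dp=[
    [0,0,0],
    [0,0,0],
    [0,0,0],
    [0,0,0],
    [0,0,0],
    [0,0,0],
    [0,0,0],
    [0,0,0],
    [0,0,0],
    [0,0,0],
  ],
  rot=[
    [0,0,0],
    [0,0,0],
    [0,0,0],
    [0,0,0],
    [0,0,0],
    [0,0,0],
    [0,0,0],
    [0,0,0],
    [0,0,0],
    [0,0,0],
  ],
  jaw=255,
  force=50,
)

```text
time_s: 4.9
position: [0.5861, -0.074, 0.1627]
orientation: [-180.0, -0.0, -179.4]
wrist_force: [-0.4, -0.2, 0.5]
finger_gap: 0.0001
gripper_force: 0.0
```

```bash
python3 - <<'E'
from h import *
d=grab('side','side1'); c=d['color'][170:350,230:450]
cv2.imwrite('pics/crop2.png',cv2.resize(c[:,:,::-1],None,fx=3.6,fy=3.3,interpolation=cv2.INTER_CUBIC))
E
```

```text
(no output)
```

View pics/crop2.png

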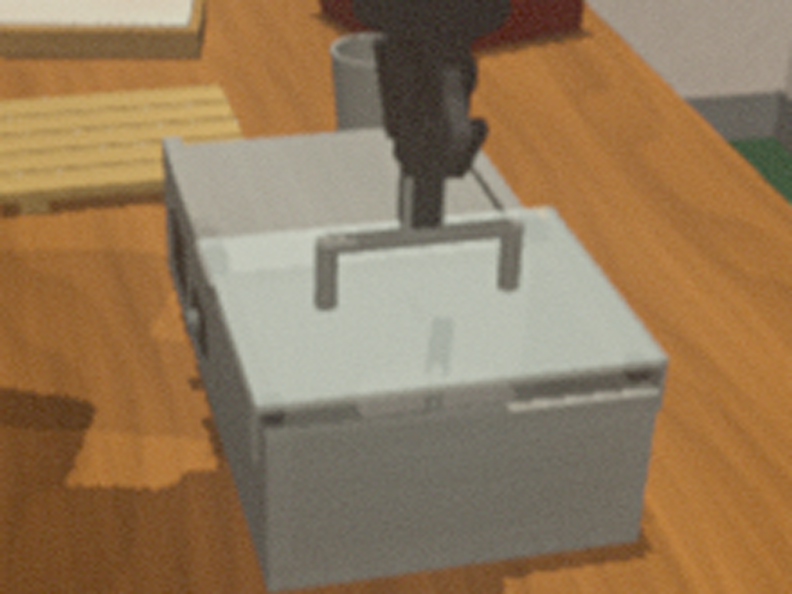

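Side view: the shut fingers end at the bar (about (425,225) in the crop) and appear behind or above it, not around it. I'll locate both from the depth.

```bash
python3 - <<'E'
from h import *
for n in('side','top'):
    d=grab(n,n+'2');P=pts(d);C=d['color'].astype(int)
    m=(P[...,2]>.13)&(P[...,2]<.24)&(abs(P[...,0]-.585)<.08)&(abs(P[...,1]+.05)<.08)
    dark=C.sum(-1)<170
    for nm,k in(('dark',m&dark),('light',m&~dark&(P[...,2]<.175))):
        q=P[k]; print(n,nm,len(q)); 
        if len(q):print(np.percentile(q,[2,25,50,75,98],axis=0).round(4))
    if n=='side':
        f=240/np.tan(np.radians(d['fovy'])/2);M=d['cam_to_world']
        for p in([.586,-.074,.163],[.586,-.074,.144],[.585,-.073,.162]):
            q=M[:3,:3].T@(np.array(p)-M[:3,3]); print(q[0]/q[2]*f+d['cx'],q[1]/q[2]*f+d['cy'])
        for v in range(222,250,2): print(v,[tuple(P[v,u].round(3)) for u in (335,346,352,360)],C[v,346],C[v,335])
d=dict(np.load('pics/side0.npz'));P=pts(d);m=(P[...,2]>.14)&(P[...,2]<.19)&(abs(P[...,0]-.585)<.08)&(abs(P[...,1]+.05)<.1)
print('side0 bar',m.sum(),np.percentile(P[m],[2,25,50,75,98],axis=0).round(4))
E
```

```text
side dark 116
[[ 0.5703 -0.1227  0.1841]
 [ 0.5753 -0.1126  0.2202]
 [ 0.5767 -0.091   0.2277]
 [ 0.5875 -0.0848  0.2362]
 [ 0.5974 -0.0527  0.2398]]
side light 533
[[ 0.5326 -0.0811  0.1323]
 [ 0.5446 -0.0778  0.1526]
 [ 0.5821 -0.0764  0.1621]
 [ 0.6248 -0.0746  0.1663]
 [ 0.6418 -0.0703  0.1714]]
345.5153609539423 241.0164900073518
345.1311040064375 249.78336130151732
344.84045102140055 241.268303782229
222 [(np.float64(0.615), np.float64(0.124), np.float64(0.098)), (np.float64(0.576), np.float64(-0.108), np.float64(0.221)), (np.float64(0.588), np.float64(-0.104), np.float64(0.218)), (np.float64(0.672), np.float64(0.115), np.float64(0.098))] [64 59 49] [168 165 151]
224 [(np.float64(0.612), np.float64(0.112), np.float64(0.1)), (np.float64(0.576), np.float64(-0.107), np.float64(0.217)), (np.float64(0.593), np.float64(-0.087), np.float64(0.205)), (np.float64(0.669), np.float64(0.105), np.float64(0.098))] [60 57 49] [168 165 150]
226 [(np.float64(0.61), np.float64(0.106), np.float64(0.098)), (np.float64(0.582), np.float64(-0.088), np.float64(0.202)), (np.float64(0.593), np.float64(-0
[... 2819 characters left out ...]
.578), np.float64(-0.029), np.float64(0.123)), (np.float64(0.599), np.float64(-0.033), np.float64(0.123)), (np.float64(0.611), np.float64(-0.033), np.float64(0.121)), (np.float64(0.628), np.float64(-0.034), np.float64(0.12))] [184 187 174] [191 196 182]
top dark 29
[[ 0.5324 -0.0759  0.1469]
 [ 0.5369 -0.072   0.1629]
 [ 0.5447 -0.0701  0.1649]
 [ 0.5527 -0.0698  0.1681]
 [ 0.5741 -0.0421  0.2378]]
top light 42
[[ 0.5305 -0.0805  0.1498]
 [ 0.5364 -0.0779  0.1623]
 [ 0.5405 -0.0759  0.1649]
 [ 0.5468 -0.074   0.1674]
 [ 0.5538 -0.0696  0.171 ]]
side0 bar 477 [[ 0.5326 -0.0796  0.1415]
 [ 0.5494 -0.0773  0.1582]
 [ 0.5841 -0.0761  0.1633]
 [ 0.6198 -0.0744  0.1665]
 [ 0.641  -0.0698  0.1688]]
```

```bash
python3 - <<'E'
from h import *
print(r.tips_ahead,[a for a in dir(r) if a[0]!='_'],r.observe()['position'])
d=dict(np.load('pics/side0.npz'));P=pts(d)
m=(abs(P[...,0]-.197)<.12)&(abs(P[...,1]-.593)<.12)&(P[...,2]>.05)&(P[...,2]<.35)
q=P[m];print(m.sum(),np.percentile(q[:,2],[0,1,5,25,50]).round(3)); print(q[q[:,2]<np.percentile(q[:,2],5)].mean(0))
v,u=np.nonzero(m);print(u.min(),u.max(),v.min(),v.max())
E
```

```text
0.019 ['PlanningError', 'get_image', 'hand_in', 'observe', 'tips_ahead'] [ 0.58613203 -0.07398297  0.16270991]
996 [0.244 0.246 0.253 0.285 0.31 ]
[0.19917594 0.5904239  0.24892463]
132 165 70 117
```

The fingertips really stand about 28 mm higher than the reported TCP implies: I measure about 0.172 now, and saw the same offset at the start. They closed above the bar without touching it. I'll open, go 28 mm lower and close again.

Emit:
jog_arm(
  dp=[
    [0,0,0],
    [0,0,0],
    [0,0,0],
    [0,0,0],
    [0,0,0],
    [0,0,0],
    [0,0,0],
    [0,0,0],
  ],
  rot=[
    [0,0,0],
    [0,0,0],
    [0,0,0],
    [0,0,0],
    [0,0,0],
    [0,0,0],
    [0,0,0],
    [0,0,0],
  ],
  jaw=0,
)

```text
time_s: 5.85
position: [0.5861, -0.074, 0.1627]
orientation: [180.0, -0.0, -179.4]
wrist_force: [-0.0, -0.0, 0.4]
finger_gap: 0.0853
gripper_force: 0.0
```

Emit:
jog_arm(
  dp=[
    [0,0,0.25],
    [0,0,0.25],
    [0,0,0.25],
    [0,0,0.18],
    [0,0,0],
    [0,0,0],
  ],
  rot=[
    [0,0,0],
    [0,0,0],
    [0,0,0],
    [0,0,0],
    [0,0,0],
    [0,0,0],
  ],
)

```text
time_s: 6.45
position: [0.5861, -0.074, 0.1345]
orientation: [180.0, -0.0, -179.4]
wrist_force: [0.1, -0.3, 0.3]
finger_gap: 0.0856
gripper_force: 0.0
```

Emit:
jog_arm(
  dp=[
    [0,0,0],
    [0,0,0],
    [0,0,0],
    [0,0,0],
    [0,0,0],
    [0,0,0],
    [0,0,0],
    [0,0,0],
  ],
  rot=[
    [0,0,0],
    [0,0,0],
    [0,0,0],
    [0,0,0],
    [0,0,0],
    [0,0,0],
    [0,0,0],
    [0,0,0],
  ],
  jaw=255,
  force=50,
)

```text
time_s: 7.25
position: [0.5862, -0.0737, 0.1351]
orientation: [180.0, 0.0, -179.4]
wrist_force: [-0.0, 1.9, 2.3]
finger_gap: 0.0107
gripper_force: 48.7
```

Emit:
jog_arm(
  dp=[
    [0,0,-0.2],
    [0,0,-0.2],
    [0,0,-0.2],
    [0,0,-0.15],
    [0,0,0],
    [0,0,0],
  ],
  rot=[
    [0,0,0],
    [0,0,0],
    [0,0,0],
    [0,0,0],
    [0,0,0],
    [0,0,0],
  ],
)

```text
time_s: 7.85
position: [0.586, -0.0739, 0.1574]
orientation: [180.0, 0.0, -179.4]
wrist_force: [0.7, 1.4, -4.2]
finger_gap: 0.0103
gripper_force: 48.7
```

```bash
python3 - <<'E'
from h import *
d=grab('side','side3');P=pts(d);print(r.observe()['wrist_force'],r.observe()['finger_gap'])
m=(P[...,2]>.155)&(P[...,2]<.2)&(abs(P[...,0]-.55)<.012)&(abs(P[...,1]+.07)<.05);print(np.percentile(P[m],[5,50,95],axis=0).round(4))
# panel height
m=(abs(P[...,0]-.585)<.09)&(abs(P[...,1]+.13)<.02)&(P[...,2]>.08)&(P[...,2]<.16);print(np.percentile(P[m][:,2],[5,50,95]))
E
```

```text
[ 1.1208338   2.0110315  -3.87003025] 0.01015181618579884
[[ 0.5388 -0.0818  0.1597]
 [ 0.5458 -0.0793  0.1855]
 [ 0.5602 -0.0744  0.1903]]
[0.10448672 0.14411981 0.14553309]
```

Emit:
jog_arm(
  dp=[
    [0,0.3,0],
    [0,0.5,0],
    [0,0.6,0],
    [0,0.6,0],
    [0,0.6,0],
    [0,0.6,0],
    [0,0.6,0],
    [0,0.5,0],
    [0,0.4,0],
    [0,0.2,0],
    [0,0,0],
    [0,0,0],
  ],
  rot=[
    [0,0,0],
    [0,0,0],
    [0,0,0],
    [0,0,0],
    [0,0,0],
    [0,0,0],
    [0,0,0],
    [0,0,0],
    [0,0,0],
    [0,0,0],
    [0,0,0],
    [0,0,0],
  ],
)

```text
time_s: 9.1
position: [0.5838, 0.0739, 0.1571]
orientation: [179.9, -0.1, -179.4]
wrist_force: [-0.9, 2.7, -4.5]
finger_gap: 0.0102
gripper_force: 48.9
```

Emit:
jog_arm(
  dp=[
    [0,0,0.25],
    [0,0,0.25],
    [0,0,0.15],
    [0,0,0.05],
    [0,0,0],
    [0,0,0],
  ],
  rot=[
    [0,0,0],
    [0,0,0],
    [0,0,0],
    [0,0,0],
    [0,0,0],
    [0,0,0],
  ],
)

```text
time_s: 9.7
position: [0.5839, 0.0729, 0.136]
orientation: [-180.0, -0.1, -179.4]
wrist_force: [-3.4, 0.9, -4.9]
finger_gap: 0.0106
gripper_force: 48.9
```

Emit:
jog_arm(
  dp=[
    [0,0.05,0.03],
    [0,0.03,0.02],
    [0,0,0],
    [0,0,0],
  ],
  rot=[
    [0,0,0],
    [0,0,0],
    [0,0,0],
    [0,0,0],
  ],
)

```text
time_s: 10.1
position: [0.584, 0.0748, 0.1352]
orientation: [-179.9, -0.0, -179.3]
wrist_force: [-4.3, -2.1, -2.0]
finger_gap: 0.0102
gripper_force: 49.2
```

Emit:
jog_arm(
  dp=[
    [0,0,0],
    [0,0,0],
    [0,0,0],
    [0,0,0],
    [0,0,0],
    [0,0,-0.5],
    [0,0,-1],
    [0,0,-1],
    [0,0,0],
    [0,0,0],
  ],
  rot=[
    [0,0,0],
    [0,0,0],
    [0,0,0],
    [0,0,0],
    [0,0,0],
    [0,0,0],
    [0,0,0],
    [0,0,0],
    [0,0,0],
    [0,0,0],
  ],
  jaw=0,
)

```text
time_s: 11.1
position: [0.5848, 0.0755, 0.2104]
orientation: [-180.0, 0.1, -179.4]
wrist_force: [-0.6, 0.4, -0.8]
finger_gap: 0.0851
gripper_force: 0.0
```

```bash
python3 - <<'E'
from h import *
d=grab('top','top4');P=pts(d);z=P[...,2]
c=d['color'][165:290,210:400]; cv2.imwrite('pics/crop4.png',cv2.resize(c[:,:,::-1],None,fx=4,fy=4,interpolation=cv2.INTER_CUBIC))
s=grab('side','side4')
m=np.zeros(z.shape,bool);m[180:275,312:388]=1
m&=(abs(P[...,0]-.585)<.08)&(z>.075)&(z<.12)
q=np.array([ray(d,u,v,.102)[:2] for v,u in np.argwhere(m)],np.float32);print('bail',len(q),cv2.minAreaRect(q),q.mean(0))
dark=m&(d['color'].sum(-1)<200)
q=np.array([ray(d,u,v,.102)[:2] for v,u in np.argwhere(dark)],np.float32);print('sleeve',len(q),cv2.minAreaRect(q),q.mean(0),np.median(z[dark]))
l=np.zeros(z.shape,bool);l[180:275,312:388]=1;l&=(z>.055)&(z<.072)
q=np.array([ray(d,u,v,.064)[:2] for v,u in np.argwhere(l)],np.float32);print('lid',len(q),cv2.minAreaRect(q),cv2.minEnclosingCircle(q))
E
```

```text
bail 645 ((0.5861607789993286, -0.07849804311990738), (0.16393515467643738, 0.16128255426883698), 89.69019317626953) [ 0.5908628  -0.07812165]
sleeve 188 ((0.597969651222229, -0.13855868577957153), (0.1520107388496399, 0.11266297101974487), 47.52301788330078) [ 0.589407  -0.1116584] 0.09776535527003183
lid 1125 ((0.5872845649719238, -0.09096094220876694), (0.17778679728507996, 0.13807594776153564), 1.4446938037872314) ((0.5874981880187988, -0.091946080327034), 0.1116897314786911)
```

View pics/crop4.png

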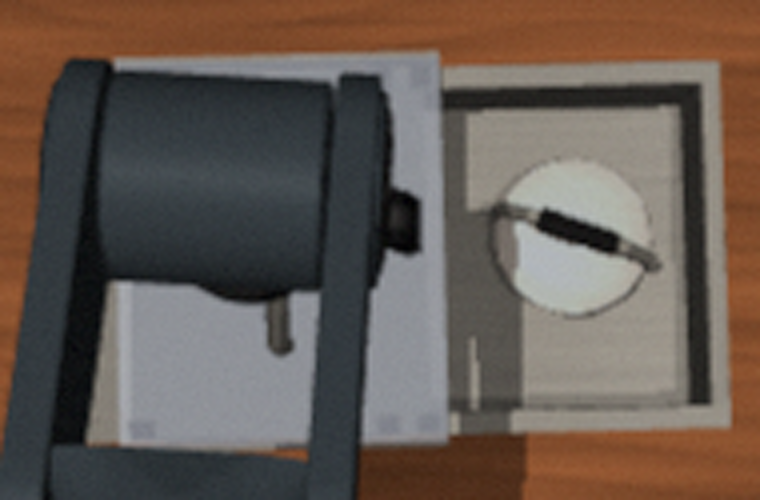

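The cover is open and the pot is visible. The black sleeve runs from (540,213) to (617,247) in the crop, and the lid circle is centred near (573,238). I'll tighten the masks to these.

```bash
python3 - <<'E'
from h import *
d=dict(np.load('pics/top4.npz'));P=pts(d);z=P[...,2]
m=np.zeros(z.shape,bool);m[214:231,342:368]=1
C=d['color'].sum(-1);k=m&(C<200)
for h in(.096,.102):
    q=np.array([ray(d,u,v,h)[:2] for v,u in np.argwhere(k)],np.float32);print('sleeve',len(q),cv2.minAreaRect(q),q.mean(0),np.median(z[k]))
w=np.zeros(z.shape,bool);w[200:248,328:378]=1;w&=(z>.057)&(z<.073)
q=np.array([ray(d,u,v,.065)[:2] for v,u in np.argwhere(w)],np.float32);print('lid',len(q),cv2.minEnclosingCircle(q),cv2.minAreaRect(q))
# cover opening from top: bar/edge
s=dict(np.load('pics/side4.npz'));Q=pts(s)
k=(s['color'].sum(-1)<200)&(Q[...,2]>.08)&(Q[...,2]<.11)&(abs(Q[...,0]-.59)<.05)&(abs(Q[...,1]+.085)<.04);print('side sleeve',k.sum(),Q[k].mean(0),np.ptp(Q[k],0))
k=(abs(Q[...,0]-.585)<.08)&(abs(Q[...,1]-.05)<.07)&(Q[...,2]>.11)&(Q[...,2]<.14);print('panel z',np.median(Q[k][:,2]),np.percentile(Q[k][:,1],1))
print(r.observe()['qpos'])
E
```

```text
sleeve 111 ((0.5953556895256042, -0.08903753757476807), (0.046325717121362686, 0.012265365570783615), 69.99958038330078) [ 0.59588134 -0.08854941] 0.10051045861278918
sleeve 111 ((0.5949193239212036, -0.08853581547737122), (0.04609353467822075, 0.012203878723084927), 69.99949645996094) [ 0.59544235 -0.08805016] 0.10051045861278918
lid 903 ((0.5949956178665161, -0.08993975818157196), 0.04801319167017937) ((0.5948489308357239, -0.08889086544513702), (0.08523766696453094, 0.08633692562580109), 11.847511291503906)
side sleeve 64 [ 0.59611716 -0.09215708  0.10180153] [0.0216224  0.03875228 0.00593072]
panel z 0.12209127678935477 -0.014897965871582692
[-3.50671339e+00  2.85855442e+01  8.84209513e+01  8.06315497e-04
  6.31243152e+01 -9.41472230e+01]
```

Emit:
jog_arm(
  dp=[
    [-0.047,-0.91,0],
    [-0.047,-0.91,0],
    [-0.047,-0.91,0],
    [-0.047,-0.91,0],
    [-0.047,-0.91,0],
    [-0.047,-0.91,0],
    [0,0,0],
    [0,0,0],
    [0,0,0],
    [0,0,0],
    [0,0,0],
    [0,0,0],
  ],
  rot=[
    [0,0,0],
    [0,0,0],
    [0,0,0],
    [0,0,0],
    [0,0,0],
    [0,0,0],
    [0,0,0.96],
    [0,0,0.96],
    [0,0,0.96],
    [0,0,0.96],
    [0,0,0.96],
    [0,0,0.96],
  ],
)

```text
time_s: 12.4
position: [0.5937, -0.088, 0.2079]
orientation: [-180.0, -0.2, 147.4]
wrist_force: [-0.8, -0.8, -0.2]
finger_gap: 0.0851
gripper_force: 0.0
```

Emit:
jog_arm(
  dp=[
    [0,0,0],
    [0,0,0],
    [0,0,0],
    [0,0,0],
    [0,0,0],
    [0,0,0],
    [0,0,0],
    [0,0,0],
    [0,0,0],
    [0,0,0],
    [0,0,0],
    [0,0,0],
  ],
  rot=[
    [0,0,0.96],
    [0,0,0.96],
    [0,0,0.96],
    [0,0,0.96],
    [0,0,0.96],
    [0,0,0.96],
    [0,0,0.96],
    [0,0,0.96],
    [0,0,0.96],
    [0,0,0.96],
    [0,0,0.96],
    [0,0,0.96],
  ],
)

```text
time_s: 13.6
position: [0.5937, -0.088, 0.2079]
orientation: [-179.8, -0.0, 81.4]
wrist_force: [-1.3, -0.5, 1.3]
finger_gap: 0.0856
gripper_force: 0.0
```

Emit:
jog_arm(
  dp=[
    [0,0,0],
    [0,0,0],
    [0,0,0],
    [0,0,0],
  ],
  rot=[
    [0,0,0.96],
    [0,0,0.96],
    [0,0,0],
    [0,0,0],
  ],
)

```text
time_s: 14.0
position: [0.5941, -0.0881, 0.2086]
orientation: [-179.9, -0.0, 70.8]
wrist_force: [1.1, 0.0, -0.0]
finger_gap: 0.0853
gripper_force: 0.0
```

Emit:
jog_arm(
  dp=[
    [0,0,0.6],
    [0,0,0.8],
    [0,0,0.8],
    [0,0,0.8],
    [0,0,0.7],
    [0,0,0.5],
    [0,0,0.3],
    [0,0,0.17],
    [0,0,0],
    [0,0,0],
  ],
  rot=[
    [0,0,0],
    [0,0,0],
    [0,0,0],
    [0,0,0],
    [0,0,0],
    [0,0,0],
    [0,0,0],
    [0,0,0],
    [0,0,0],
    [0,0,0],
  ],
)

```text
time_s: 15.0
position: [0.5953, -0.0884, 0.0703]
orientation: [179.9, 0.0, 70.7]
wrist_force: [0.0, 0.8, -0.8]
finger_gap: 0.0851
gripper_force: 0.0
```

Emit:
jog_arm(
  dp=[
    [0,0,0],
    [0,0,0],
    [0,0,0],
    [0,0,0],
    [0,0,0],
    [0,0,0],
    [0,0,0],
    [0,0,0],
    [0,0,0],
  ],
  rot=[
    [0,0,0],
    [0,0,0],
    [0,0,0],
    [0,0,0],
    [0,0,0],
    [0,0,0],
    [0,0,0],
    [0,0,0],
    [0,0,0],
  ],
  jaw=255,
  force=60,
)

```text
time_s: 15.9
position: [0.5951, -0.0885, 0.0698]
orientation: [180.0, 0.0, 70.6]
wrist_force: [0.7, -1.3, 0.9]
finger_gap: 0.0113
gripper_force: 61.0
```

Emit:
jog_arm(
  dp=[
    [0,0,-0.2],
    [0,0,-0.4],
    [0,0,-0.6],
    [0,0,-0.7],
    [0,0,-0.7],
    [0,0,-0.7],
    [0,0,-0.7],
    [0,0,-0.7],
    [0,0,-0.7],
    [0,0,-0.6],
    [0,0,-0.3],
    [0,0,0],
  ],
  rot=[
    [0,0,0],
    [0,0,0],
    [0,0,0],
    [0,0,0],
    [0,0,0],
    [0,0,0],
    [0,0,0],
    [0,0,0],
    [0,0,0],
    [0,0,0],
    [0,0,0],
    [0,0,0],
  ],
)

```text
time_s: 17.1
position: [0.5951, -0.0883, 0.2603]
orientation: [179.8, -0.0, 70.6]
wrist_force: [0.4, 1.1, -4.1]
finger_gap: 0.0109
gripper_force: 60.5
```

```bash
python3 - <<'E'
from h import *
o=r.observe();print(o['position'],o['wrist_force'],o['finger_gap'])
d=grab('side','side5');cv2.imwrite('pics/crop5.png',cv2.resize(d['color'][100:350,200:500,::-1],None,fx=2,fy=2))
th=np.radians(o['orientation'][2]);dl=np.array([.4655,.367])-o['position'][:2]
print((dl@[np.cos(th),np.sin(th)])/.03,(dl@[np.sin(th),-np.cos(th)])/.03)
E
```

```text
[ 0.59510033 -0.0883342   0.26034671] [ 0.38794981  1.07947515 -4.05249386] 0.010894651448523843
12.887626795861587 -9.106996507430008
```

View pics/crop5.png

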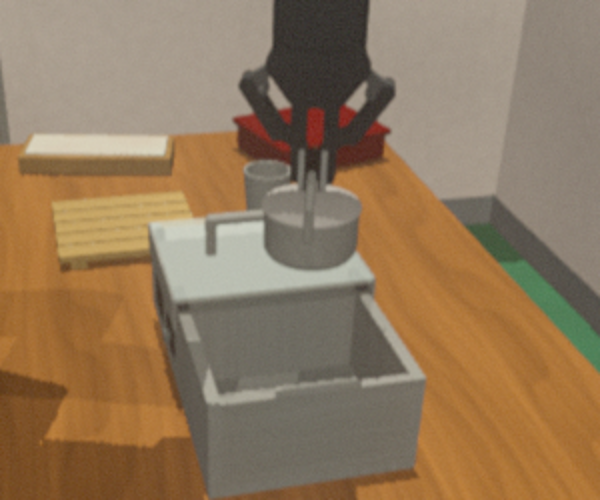

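The pot hangs upright in the grip at about (310,225), with its base above the bar handle. I'll carry it over the board.

Emit:
jog_arm(
  dp=[
    [0.3,-0.21,0],
    [0.5,-0.35,0],
    [0.65,-0.46,0],
    [0.65,-0.46,0],
    [0.65,-0.46,0],
    [0.65,-0.46,0],
    [0.65,-0.46,0],
    [0.65,-0.46,0],
    [0.65,-0.46,0],
    [0.65,-0.46,0],
    [0.65,-0.46,0],
    [0.65,-0.46,0],
  ],
  rot=[
    [0,0,0],
    [0,0,0],
    [0,0,0],
    [0,0,0],
    [0,0,0],
    [0,0,0],
    [0,0,0],
    [0,0,0],
    [0,0,0],
    [0,0,0],
    [0,0,0],
    [0,0,0],
  ],
)

```text
time_s: 18.35
position: [0.5191, 0.1719, 0.2578]
orientation: [-179.8, 0.0, 70.7]
wrist_force: [0.7, 0.3, -4.2]
finger_gap: 0.0104
gripper_force: 60.5
```

Emit:
jog_arm(
  dp=[
    [0.65,-0.46,0],
    [0.65,-0.46,0],
    [0.65,-0.46,0],
    [0.65,-0.46,0],
    [0.65,-0.46,0],
    [0.65,-0.46,0],
    [0.65,-0.46,0],
    [0.6,-0.42,0],
    [0.44,-0.31,0],
    [0,0,0],
    [0,0,0],
    [0,0,0],
  ],
  rot=[
    [0,0,0],
    [0,0,0],
    [0,0,0],
    [0,0,0],
    [0,0,0],
    [0,0,0],
    [0,0,0],
    [0,0,0],
    [0,0,0],
    [0,0,0],
    [0,0,0],
    [0,0,0],
  ],
)

```text
time_s: 19.55
position: [0.465, 0.3665, 0.2584]
orientation: [-180.0, 0.1, 70.6]
wrist_force: [-0.7, -0.4, -3.4]
finger_gap: 0.0109
gripper_force: 60.5
```

Emit:
jog_arm(
  dp=[
    [0,0,0.4],
    [0,0,0.7],
    [0,0,0.7],
    [0,0,0.7],
    [0,0,0.7],
    [0,0,0.7],
    [0,0,0.6],
    [0,0,0.5],
    [0,0,0.4],
    [0,0,0.27],
    [0,0,0],
    [0,0,0],
  ],
  rot=[
    [0,0,0],
    [0,0,0],
    [0,0,0],
    [0,0,0],
    [0,0,0],
    [0,0,0],
    [0,0,0],
    [0,0,0],
    [0,0,0],
    [0,0,0],
    [0,0,0],
    [0,0,0],
  ],
)

```text
time_s: 20.75
position: [0.4656, 0.3672, 0.0888]
orientation: [180.0, -0.0, 70.6]
wrist_force: [-0.0, 0.2, -3.9]
finger_gap: 0.0108
gripper_force: 60.5
```

```bash
python3 - <<'E'
from h import *
d=grab('side','side6');cv2.imwrite('pics/crop6.png',cv2.resize(d['color'][130:250,190:340,::-1],None,fx=5,fy=5))
E
```

```text
(no output)
```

View pics/crop6.png

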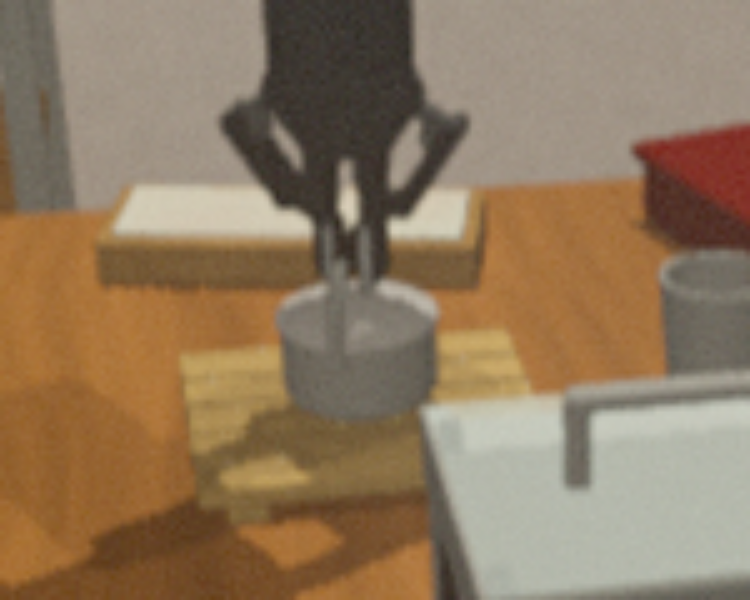

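The pot is upright just above the middle of the board, at about (360,350). I'll lower the last 8 mm slowly.

Emit:
jog_arm(
  dp=[
    [0,0,0.06],
    [0,0,0.06],
    [0,0,0.06],
    [0,0,0.05],
    [0,0,0.03],
    [0,0,0],
    [0,0,0],
  ],
  rot=[
    [0,0,0],
    [0,0,0],
    [0,0,0],
    [0,0,0],
    [0,0,0],
    [0,0,0],
    [0,0,0],
  ],
)

```text
time_s: 21.5
position: [0.4652, 0.3672, 0.0808]
orientation: [-180.0, 0.0, 70.6]
wrist_force: [-0.4, 0.2, -3.1]
finger_gap: 0.0105
gripper_force: 60.6
```

Emit:
jog_arm(
  dp=[
    [0,0,0.02],
    [0,0,0.02],
    [0,0,0],
    [0,0,0],
  ],
  rot=[
    [0,0,0],
    [0,0,0],
    [0,0,0],
    [0,0,0],
  ],
)

```text
time_s: 21.9
position: [0.4654, 0.3672, 0.0799]
orientation: [180.0, -0.0, 70.6]
wrist_force: [0.5, -0.7, -1.6]
finger_gap: 0.0113
gripper_force: 60.8
```

Contact has begun, so a touch more and then release.

Emit:
jog_arm(
  dp=[
    [0,0,0.02],
    [0,0,0.01],
    [0,0,0],
    [0,0,0],
  ],
  rot=[
    [0,0,0],
    [0,0,0],
    [0,0,0],
    [0,0,0],
  ],
)

```text
time_s: 22.3
position: [0.4658, 0.3671, 0.0797]
orientation: [179.9, -0.0, 70.6]
wrist_force: [1.1, -2.5, 4.9]
finger_gap: 0.0111
gripper_force: 61.7
```

Emit:
jog_arm(
  dp=[
    [0,0,0],
    [0,0,0],
    [0,0,0],
    [0,0,0],
    [0,0,0],
    [0,0,0],
    [0,0,0],
    [0,0,-0.2],
    [0,0,-0.5],
    [0,0,-0.8],
    [0,0,-0.8],
    [0,0,-0.8],
  ],
  rot=[
    [0,0,0],
    [0,0,0],
    [0,0,0],
    [0,0,0],
    [0,0,0],
    [0,0,0],
    [0,0,0],
    [0,0,0],
    [0,0,0],
    [0,0,0],
    [0,0,0],
    [0,0,0],
  ],
  jaw=0,
)

```text
time_s: 23.5
position: [0.4651, 0.3671, 0.173]
orientation: [180.0, -0.0, 70.6]
wrist_force: [-0.6, 0.6, 0.4]
finger_gap: 0.0855
gripper_force: 0.0
```

Emit:
jog_arm(
  dp=[
    [0,0,-0.8],
    [0,0,-0.8],
    [0,0,0],
    [0,0,0],
    [0,0,0],
  ],
  rot=[
    [0,0,0],
    [0,0,0],
    [0,0,0],
    [0,0,0],
    [0,0,0],
  ],
)

```text
time_s: 24.0
position: [0.4643, 0.3667, 0.2186]
orientation: [-179.9, 0.1, 70.6]
wrist_force: [0.1, -0.4, -0.7]
finger_gap: 0.0853
gripper_force: 0.0
```

```bash
python3 - <<'E'
from h import *
d=grab('side','side7');P=pts(d)
cv2.imwrite('pics/crop7.png',cv2.resize(d['color'][110:360,190:440,::-1],None,fx=2.4,fy=2.4))
k=(abs(P[...,0]-.4655)<.06)&(abs(P[...,1]-.367)<.06)&(P[...,2]>.068)&(P[...,2]<.12);print('pot top',np.percentile(P[k],[2,50,98],axis=0).round(3))
k=(abs(P[...,0]-.585)<.08)&(abs(P[...,1]-.05)<.07)&(P[...,2]>.11)&(P[...,2]<.14);print('panel z',np.median(P[k][:,2]))
k=(abs(P[...,0]-.585)<.06)&(abs(P[...,1]-.07)<.03)&(P[...,2]>.155)&(P[...,2]<.18);print('bar',np.median(P[k],0))
print(r.observe()['time_s'])
E
```

```text
pot top [[0.429 0.323 0.069]
 [0.467 0.355 0.074]
 [0.505 0.406 0.112]]
panel z 0.12210060785915036
bar [0.58367278 0.06999258 0.16441063]
24.05
```

View pics/crop7.png

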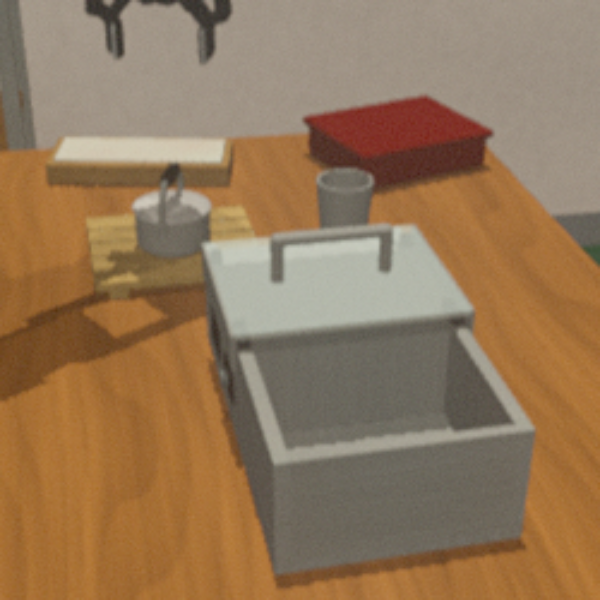

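The pot stands upright on the board at about (172,222), and the cover is parked with nothing touching it. The estimated slide of 0.146 is close to the 0.14 limit, so I'll check it from the top against the first image.

```bash
python3 - <<'E'
from h import *
grab('top','top8')
for n,y in(('0',-.073),('8',.073)):
    for cam in('top','side'):
        d=dict(np.load(f"pics/{cam}{n if cam=='top' else {'0':'0','8':'7'}[n]}.npz"));P=pts(d)
        k=(abs(P[...,0]-.585)<.04)&(abs(P[...,1]-y)<.03)&(P[...,2]>.152)&(P[...,2]<.18);v,u=np.nonzero(k)
        q=np.array([ray(d,a,b,.165)[:2] for a,b in zip(u,v)]);print(n,cam,len(q),q.mean(0).round(4),np.median(P[k],0).round(4))
E
```

```text
0 top 219 [ 0.585  -0.0735] [ 0.5856 -0.0737  0.1655]
0 side 271 [ 0.5847 -0.0766] [ 0.5845 -0.0762  0.165 ]
8 top 225 [0.585  0.0721] [0.5865 0.0718 0.1652]
8 side 210 [0.5841 0.0689] [0.5837 0.0698 0.1651]
```

```bash
python3 -c "
from plant import r
print(r.hand_in())"
```

```text
the job is handed in; nothing more can be done
None
```

I handed the job in at about 24 s; no verdict came back: the cover is down on the rails after about 146 mm of measured travel (the limit is 140 mm, the stop 150 mm), the pot stands upright and released near the board's centre, and nothing ran into the lunch boxes, jar or cup, though I did not re-measure them.

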